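# Sweep the cheese offcuts off the board into the scrap pan

### The job

Clear the cutting board: sweep the four small cheese offcuts across the board with your fingers and over its open end, so that all four drop into the steel pan standing there. Push them along the board without pinching or picking any up, and leave the big cheese wedge, the knife, the red-wrapped wheel and the pan where they are.

Things in the scene. Friction and masses are not known exactly. Their poses are not given: they have to be found in the camera images.
- board: Wooden cutting board, 300 (its x) by 400 mm (its y), 42 mm thick, fixed flat on the table. Origin: centre of its underside; z up. Both 400 mm sides have a 3 mm steel guard, outside the wood, 20 mm above its top; both 300 mm ends are open. The pan stands against one end (+y or -y, 200 mm from the centre), the wrapped wheel beyond the other. Offcuts start 75 to 102 mm either side of its long centre line.
- pan: Shallow steel catering pan, 325 (its x) by 176 mm (its y) over the rim, 40 mm high, 0.75 kg, loose, empty at the start. Origin: centre of its underside; z up. Flat rim 14 mm wide, its top 2 mm below the board's top; opening 297 by 148 mm, inner floor 3 mm above the table. A long side stands 2 to 4 mm from the board's end, axes parallel to the board's, centres about 291 mm apart along the board's y.
- offcut_rind: Offcut: slightly curved piece of rind, 46 mm long (its x) over the ends, 18 mm wide, bowed 4 mm towards its +y, 20 mm high, about 17 g. Firm pale cheese. Loose, lies on the board at the start. Origin: centre of its underside, z up.
- offcut_tip: Offcut: three-cornered tip of a wedge, 42 mm long (its x, the point 28 mm from the origin towards +x), 38 mm wide at the blunt end, 22 mm high, about 18 g. Firm pale cheese. Loose, lies on the board at the start. Origin: centre of its underside, z up.
- offcut_slab: Offcut: flat slab 40 mm (its x) by 30 mm with one corner cut off, 16 mm high, about 19 g. Firm pale cheese. Loose, lies on the board at the start. Origin: centre of its underside, z up.
- offcut_heel: Offcut: half-round heel, straight side 46 mm long (along its x, 10 mm from the origin on its -y side), 23 mm deep, 20 mm high, about 17 g. Firm pale cheese. Loose, lies on the board at the start. Origin: centre of its underside, z up.
- wedge: The big wedge of cheese that stays: 80 mm long (its y; point 45 mm from the origin at -y, rind 35 mm at +y), 52 mm wide at the rind, 42 mm high, 0.1 kg, loose on the board near its long centre line, lying within 15 degrees of along it, up to 60 mm from the middle. Origin: on its underside; z up.
- knife: Small cheese knife lying flat on the table beside the guard on the far side of the board from the robot, 190 mm long along its y (black handle at -y, blade at +y), up to 26 mm wide, handle 15 mm high, 0.11 kg, loose. Origin: at table level, midway along the knife; z up. To be left alone.
- wrapped_wheel: Low round cheese wrapped in red film, 130 mm across, about 55 mm high, 0.75 kg, loose on the table beyond the end of the board where the pan is not; its edge is about 25 mm from the board. Origin: centre of its underside; z up. To be left alone.

How it is judged:
By the outcome, as a careful person would: the job done as asked, in the order asked, and still so for the second after the job is handed in, with the robot touching nothing.
It also fails if it takes over 72 s, if anything falls off the work surface, if the arm or the gripper's body presses on something with over 40 N, if the wrist force passes 120 N, or if a joint passes its speed limit or range.

### The arm

A 6-joint arm with a two-finger parallel gripper is mounted at the origin on the work surface. World frame = base frame: x ahead of the robot, y to its left, z up, the work surface at z = 0. Lengths are in m, angles in degrees, forces in N, time in s.
With the tool pointing down it reaches from about 0.3 to 0.75 m from the base axis. Payload 8.5 kg.
Tool frame: the origin (TCP) lies on the centre line of the jaws, within the pads' length; the fingertips stand 14 mm ahead of it and the grasp point (between the pads) lies 5 mm behind it; z points along the fingers, x is the direction in which the jaws open and shut, and the axes are right-handed (so a half turn about z gives the same grasp; the last joint's range is limited). The gripper opens to 85 mm and grips with 20 to 120 N. Pads are 22 mm wide; open, the fingers measure 114 mm over their backs; the gripper's body (76 mm by 85 mm) begins 54 mm behind the grasp point. The pads swing forward as they close: fully open they stand 13 mm farther back than shut.
Start: joints at [-12.336, 21.807, 74.336, -0, 83.858, -12.336], TCP at [0.55, 0, 0.209] pointing down, gripper open.
Joint ranges: [-178.18, 178.18], [-50.72, 133.34], [12.68, 142.11], [-81.47, 261.47], [9.98, 163.14], [-165.26, 165.26]. Speed limits (degrees/s): [136.94, 136.94, 180, 180, 180, 180].

### API

Orientations are given as a 3x3 rotation matrix whose columns are the frame's x, y, z axes.
In Python, from rig import * gives the robot as it stands.
- The arm moves only by the shell command python3 -m crank 'ROWS' [FORCE]. ROWS is JSON, one flat list of numbers, 7 for each row, row after row: the turn, a rotation vector about the world's x, y, z in rad, then the shift along the world's x, y, z in m, then the opening in per cent of the stroke, from 0 (shut) to 100 (fully open). A call has 1 to 20 rows; each row shifts and turns the commanded pose from where the row before left it; what a row does not reach is not made up. A row lasts 1/10 s, in which the tool goes at most 50 mm and 8.59 degrees, less where a joint would pass 70% of its speed; a pose out of reach is approached as far as the arm can. A call is refused whole if a number of a shift passes 0.05 or a number of a turn 0.15, either way. A call with a gripper value outside its range is refused whole. The fingers move at their own pace and stop on an object; FORCE is the grip in N (left out, the last holds). Time passes only in rows, so rows that do not move let the fingers close. It gives the time, the measured TCP pose, the force and the opening at its end, in the units of the state.
- observe(): the state, without advancing time (a new reading comes with each control period).
- get_image(name): name is "scene" or "side" or "wrist"; returns a dict with "frame" (420x560x3 uint8, red, green, blue), "fov_y" (degrees; the focal length in pixels is half the picture's height over the tangent of half this angle, whatever the lens; pixels are square), "cx", "cy" (the principal point, pixels), "world_to_cam" (4x4, takes a point from world to camera coordinates). Camera axes: x right, y up, looking along -z (the intrinsics and any distortion apply to the point x, -y, -z); pixel columns grow to the right and rows downward; lengths in m; the calibration is good to about 2 mm. The wrist camera is an equidistant fisheye: a pixel r from the principal point sees the ray r / f radians off the axis. A picture is of the moment at which its call begins. There is no depth.
- close_job(): hands the job in, once; it reports no verdict.
The state is a dict: "time_s": time; "q": joint angles; "qvel": joint speeds; "joint_efforts": joint torques, N m; "position": TCP position; "tool_rot": TCP orientation; "ft_force": force on the tool from outside, world axes, zero at the start; "wrist_torque": the same for the moment, N m; "grip_width": finger opening in m.
Only numpy, scipy, OpenCV 4.12 (cv2) and the standard library are available. Lean on these libraries where they do the work, as an engineer would, in place of code of your own. Each camera call takes 0.05 s, during which the arm holds its last target. There are 200 camera calls.

## Working session

There is one attempt and no reset: what is moved stays moved. The work goes in short steps, Python scripts to look and compute and a shell command to move; the robot and the scene stay as the last step left them, time stands still between calls to the robot, and variables do not carry over. Pictures are saved under pics/ and viewed, about 8 in all and at most 12, crops included, and the job is handed in when it is done.

```bash
ls; mkdir -p pics
python3 - <<'E'
from rig import *
import cv2
for n in ["scene","side","wrist"]:
    g=get_image(n); cv2.imwrite(f"pics/{n}0.png",g["frame"][:,:,::-1]); print(n,g["fov_y"],g["cx"],g["cy"],g["world_to_cam"].round(3).tolist() if hasattr(g["world_to_cam"],'round') else g["world_to_cam"])
s=observe();print(s["time_s"],s["position"],s["tool_rot"],s["ft_force"],s["grip_width"])
E
```

```text
pics
scene 53.14632997452052 281.9915173602485 215.0754814556486 [[-0.2, 0.98, -0.013, 0.113], [-0.715, -0.137, 0.686, 0.422], [0.67, 0.146, 0.728, -1.263], [0.0, 0.0, 0.0, 1.0]]
side 54.01323295307571 277.32763469823385 210.7467285555308 [[0.978, -0.21, 0.007, -0.606], [0.094, 0.47, 0.878, -0.121], [-0.188, -0.857, 0.479, -0.906], [0.0, 0.0, 0.0, 1.0]]
wrist 65.70646984690485 276.16421465000326 208.93810546068062 [[1.0, 0.0, 0.0, -0.551], [-0.0, 0.966, -0.258, 0.033], [-0.0, 0.258, 0.966, -0.378], [0.0, 0.0, 0.0, 1.0]]
0.15 [5.49762519e-01 5.55071484e-05 2.08548243e-01] [[ 9.99999393e-01  1.67251542e-05 -1.10173251e-03]
 [ 1.69865191e-05 -9.99999972e-01  2.37221891e-04]
 [-1.10172851e-03 -2.37240461e-04 -9.99999365e-01]] [ 0.47139787 -0.09061227 -0.58675349] 0.08568599454666041
```

View pics/scene0.png

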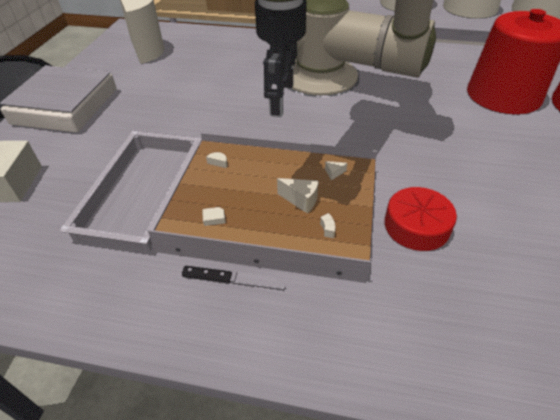

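View pics/side0.png

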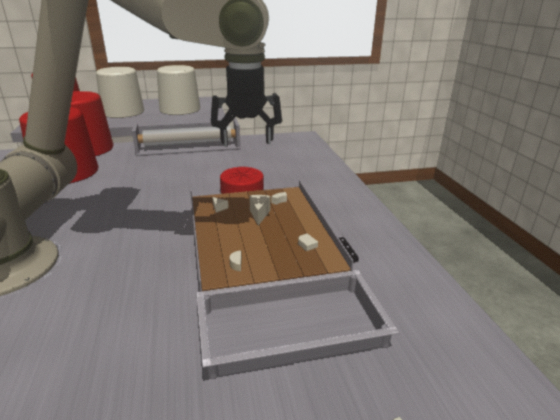

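Scene view (+y is right, +x is down): the pan is at the -y end. Offcuts are the heel (217,159), slab (213,216), tip (335,168) and rind (328,226), with the wedge at (300,192). The side view agrees.

```bash
cat > h.py <<'E'
from rig import *
import cv2, numpy as np
def ray(g,px):
    W=np.array(g["world_to_cam"]);h=g["frame"].shape[0]
    f=h/2/np.tan(np.radians(g["fov_y"]/2))
    x=(px[0]-g["cx"])/f; y=(px[1]-g["cy"])/f
    R=W[:3,:3]; return -R.T@W[:3,3], R.T@np.array([x,-y,-1.])
def plane(g,px,z):
    o,d=ray(g,px); return (o+d*(z-o[2])/d[2])
def masks(g):
    hsv=cv2.cvtColor(np.ascontiguousarray(g["frame"]),cv2.COLOR_RGB2HSV)
    H,S,V=[hsv[...,i].astype(int) for i in range(3)]
    wood=((H<20)&(S>95)&(V>40)&(V<200)).astype(np.uint8)
    pale=((H>12)&(H<45)&(S>15)&(S<95)&(V>110)).astype(np.uint8)
    return wood,pale
def look(name):
    g=get_image(name); wood,pale=masks(g)
    n,l,st,c=cv2.connectedComponentsWithStats(cv2.morphologyEx(wood,cv2.MORPH_CLOSE,np.ones((5,5))))
    o=[(i) for i in range(1,n) if 150<c[i][0]<400 and 140<c[i][1]<300]
    k=max(o,key=lambda i:st[i][4]); cs,_=cv2.findContours((l==k).astype(np.uint8),0,2)
    hull=cv2.convexHull(max(cs,key=cv2.contourArea))
    quad=cv2.approxPolyDP(hull,0.03*cv2.arcLength(hull,True),True)[:,0]
    m=np.zeros_like(pale); cv2.fillConvexPoly(m,hull,1); 
    n,l,st,c=cv2.connectedComponentsWithStats(cv2.morphologyEx(pale,cv2.MORPH_OPEN,np.ones((2,2)))*cv2.dilate(m,np.ones((15,15))))
    blobs=[(c[i],st[i][4],st[i][:4],l==i) for i in range(1,n) if st[i][4]>25]
    return g,quad,blobs
E
python3 - <<'E'
from h import *
for n in ["scene","side"]:
    g,q,b=look(n)
    print(n); 
    for p in q: print(" corner",p,plane(g,p,.042)[:2].round(3))
    for c,a,s,m in b:
        ys,xs=np.nonzero(m); P=np.array([plane(g,(x,y),.053)[:2] for x,y in zip(xs,ys)])
        print(" blob",c.round(),a,plane(g,c,.053)[:2].round(3),P.min(0).round(3),P.max(0).round(3))
E
```

```text
scene
 corner [156 228] [ 0.706 -0.213]
 corner [202 141] [ 0.432 -0.216]
 corner [374 160] [0.428 0.178]
 corner [368 259] [0.704 0.182]
 blob [218. 160.] 265 [ 0.504 -0.154] [ 0.479 -0.18 ] [ 0.528 -0.126]
 blob [337. 169.] 257 [0.485 0.103] [0.463 0.077] [0.52  0.124]
 blob [298. 192.] 952 [0.57  0.034] [ 0.531 -0.013] [0.624 0.073]
 blob [214. 217.] 389 [ 0.667 -0.11 ] [ 0.642 -0.135] [ 0.693 -0.084]
 blob [329. 226.] 296 [0.649 0.106] [0.619 0.089] [0.678 0.12 ]
side
 corner [193 199] [0.423 0.161]
 corner [257 169] [0.625 0.331]
 corner [299 188] [0.719 0.172]
 corner [349 269] [ 0.721 -0.217]
 corner [202 289] [ 0.426 -0.221]
 blob [268. 203.] 416 [0.613 0.08 ] [ 0.573 -0.019] [0.671 0.13 ]
 blob [221. 205.] 129 [0.49  0.091] [0.475 0.059] [0.51  0.134]
 blob [309. 242.] 239 [ 0.663 -0.122] [ 0.644 -0.155] [ 0.685 -0.087]
 blob [237. 261.] 210 [ 0.501 -0.159] [ 0.487 -0.194] [ 0.515 -0.125]
```

View pics/wrist0.png

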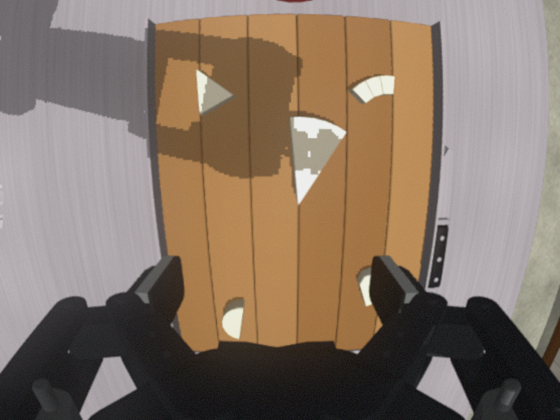

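Run:
```python
import cv2,numpy as np
a=cv2.imread('pics/scene0.png')[125:275,150:390]; b=cv2.imread('pics/side0.png')[160:360,180:400]
a=cv2.resize(a,None,fx=2.3,fy=2.3,interpolation=3)
cv2.imwrite('pics/crop0.png',a)
```

```text
(no output)
```

View pics/crop0.png

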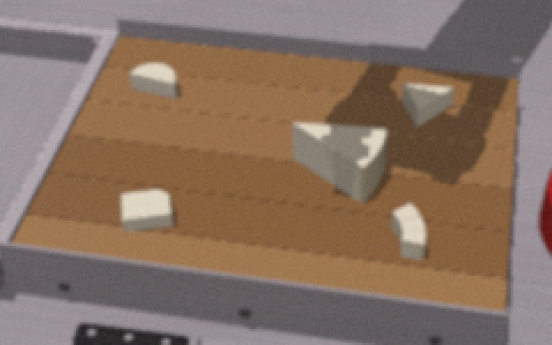

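The wrist view is top-down, with +y up and +x right. The tip is at (197..233,70..115), the rind (350..395,77..103) and the wedge (292,117)-(346,132)-(298,203). The heel is around (235,320) and the slab is partly hidden at (367,287).

```bash
cat >> h.py <<'E'
def fish(g,px,z):
    W=np.array(g["world_to_cam"]);f=g["frame"].shape[0]/2/np.tan(np.radians(g["fov_y"]/2))
    u=np.array([px[0]-g["cx"],px[1]-g["cy"]]);r=np.hypot(*u);t=r/f
    d=np.array([np.sin(t)*u[0]/r,-np.sin(t)*u[1]/r,-np.cos(t)]);R=W[:3,:3]
    o=-R.T@W[:3,3];d=R.T@d; return (o+d*(z-o[2])/d[2])[:2]
E
python3 - <<'E'
from h import *
g=get_image("wrist")
for n,z,ps in [("tip",.064,[(197,70),(233,96),(200,115)]),("rind",.062,[(350,89),(362,103),(394,77),(395,94)]),("wedge",.084,[(292,117),(346,132),(298,203)]),("heel",.062,[(243,302),(241,338),(222,322)]),("slab",.058,[(359,285),(366,305)]),("guardtop",.062,[(150,22),(436,24),(157,200),(433,200)])]:
    print(n,[fish(g,p,z).round(3).tolist() for p in ps])
E
```

```text
tip [[0.476, 0.12], [0.51, 0.093], [0.478, 0.076]]
rind [[0.622, 0.101], [0.634, 0.088], [0.667, 0.117], [0.668, 0.099]]
wedge [[0.565, 0.072], [0.614, 0.059], [0.571, -0.007]]
heel [[0.514, -0.125], [0.509, -0.177], [0.488, -0.154]]
slab [[0.644, -0.107], [0.656, -0.135]]
guardtop [[0.424, 0.176], [0.717, 0.181], [0.428, -0.009], [0.719, -0.008]]
```

```bash
python3 -m crank '[0,0,0,0.03,-0.012,-0.02,15, 0,0,0,0.03,-0.012,-0.02,15, 0,0,0,0.03,-0.012,-0.03,15, 0,0,0,0.027,-0.009,-0.03,15, 0,0,0,0,0,-0.02,15, 0,0,0,0,0,0,15, 0,0,0,0,0,0,15]' 20
python3 - <<'E'
from h import *
g=get_image("side"); cv2.imwrite("pics/side1.png",cv2.resize(np.ascontiguousarray(g["frame"][120:330,180:420,::-1]),None,fx=2.5,fy=2.5))
E
```

```text
time_s: 1.0
position: [0.667, -0.0449, 0.0897]
tool_rot: [[1.0, 0.0, 0.0], [0.0, -1.0, 0.0], [0.0, -0.0, -1.0]]
ft_force: [0.7, -0.2, 0.1]
grip_width: 0.0127
```

View pics/side1.png

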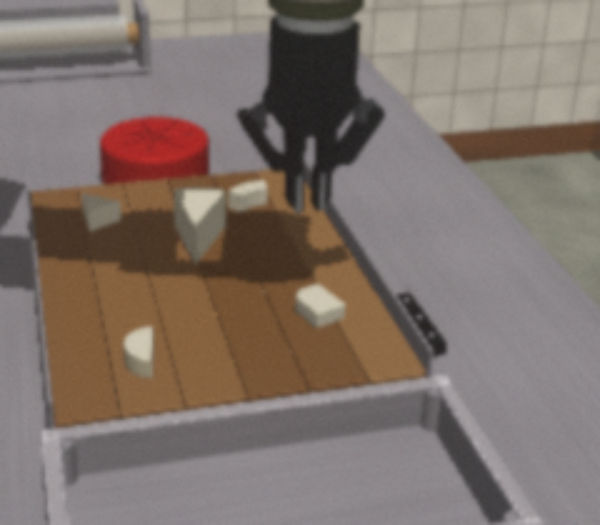

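The fingers are poised behind the slab, with about 13 mm between them. Next I lower them and sweep the slab.

```bash
python3 -m crank '[0,0,0,0,0,-0.015,15, 0,0,0,0,0,-0.013,15, 0,0,0,0,0,0,15, 0,0,0,0,-0.015,0,15, 0,0,0,0,-0.015,0,15]'; python3 -m crank '[0,0,0,0,-0.015,0,15, 0,0,0,0,-0.015,0,15, 0,0,0,0,-0.015,0,15, 0,0,0,0,-0.015,0,15, 0,0,0,0,-0.015,0,15, 0,0,0,0,-0.015,0,15, 0,0,0,0,-0.015,0,15, 0,0,0,0,-0.015,0,15]'
python3 - <<'E'
from h import *
g=get_image("side"); cv2.imwrite("pics/side2.png",cv2.resize(np.ascontiguousarray(g["frame"][120:370,160:420,::-1]),None,fx=2.3,fy=2.3))
E
```

```text
time_s: 1.55
position: [0.6674, -0.0762, 0.0621]
tool_rot: [[1.0, 0.001, 0.002], [0.001, -1.0, -0.001], [0.002, 0.001, -1.0]]
ft_force: [0.2, -0.4, 0.1]
grip_width: 0.0128
time_s: 2.35
position: [0.667, -0.1962, 0.061]
tool_rot: [[1.0, 0.0, 0.0], [0.0, -1.0, -0.0], [0.0, 0.0, -1.0]]
ft_force: [-0.5, -0.2, -0.3]
grip_width: 0.0128
```

View pics/side2.png

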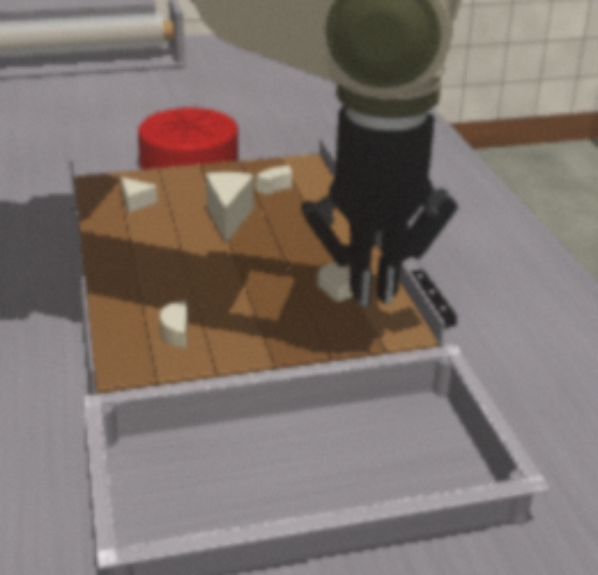

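The fingers passed over the slab, which is barely moved at (306,243). The tips must ride higher than I assumed, so I'll measure their height.

Run:
```python
from h import *
g=get_image("side")
for p in [(160+362/2.3,120+301/2.3),(160+387/2.3,120+299/2.3)]:
    o,d=ray(g,p)
    for y in (-.207,-.196): 
        t=(y-o[1])/d[1]; print((o+t*d).round(4))
print(plane(g,(306.5,242.6),.05), plane(g,(309,242),.05))
```

```text
[ 0.6548 -0.207   0.0885]
[ 0.6586 -0.196   0.0807]
[ 0.6772 -0.207   0.0875]
[ 0.6814 -0.196   0.0797]
[ 0.65943223 -0.11734095  0.05      ] [ 0.66548809 -0.11610581  0.05      ]
```

Run:
```python
from h import *
g=get_image("side")
for p in [(180+298/2.5,120+209/2.5),(180+322/2.5,120+207/2.5)]:
    o,d=ray(g,p); t=(-.05-o[1])/d[1]; print("pic1",(o+t*d).round(4))
s=get_image("scene"); o=observe(); print(o["position"],o["q"].round(2) if hasattr(o["q"],"round") else o["q"],o["time_s"])
a=s["frame"][100:300,80:320,::-1]; b=g["frame"][170:300,240:380,::-1]
a=cv2.resize(np.ascontiguousarray(a),(480,400),interpolation=2); b=cv2.resize(np.ascontiguousarray(b),(320,297),interpolation=2)
c=np.zeros((400,800,3),np.uint8); c[:,:480]=a; c[:297,480:]=b; cv2.imwrite("pics/c3.png",c)
for P in [(.667,-.207,.047),(.667,-.207,.061),(.667,-.207,.08)]:
    for G in(g,s):
        W=np.array(G["world_to_cam"]);q=W[:3,:3]@P+W[:3,3];f=210/np.tan(np.radians(G["fov_y"]/2));print(P,G["cx"]+f*q[0]/-q[2],G["cy"]-f*q[1]/-q[2])
```

```text
pic1 [ 0.6585 -0.05    0.1122]
pic1 [ 0.6811 -0.05    0.1119]
[ 0.66690357 -0.19509852  0.06088705] [-2.605e+01  4.316e+01  6.019e+01  1.000e-02  7.667e+01 -2.602e+01] 2.55
(0.667, -0.207, 0.047) 322.08153076155395 267.2823048881235
(0.667, -0.207, 0.047) 166.23238903858186 211.9775398170968
(0.667, -0.207, 0.061) 322.49779029927555 261.6036855611812
(0.667, -0.207, 0.061) 164.66585038442332 206.9078607425686
(0.667, -0.207, 0.08) 323.07367592859396 253.74744451825904
(0.667, -0.207, 0.08) 162.47502677867163 199.81785210436598
```

View pics/c3.png

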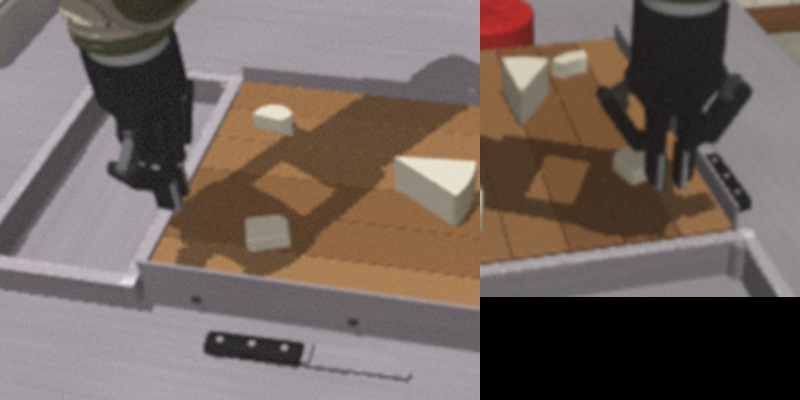

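Both views put the tips at about 0.07–0.08 m, well above the nominal height. I'll go back behind the slab and lower in small steps, watching the force to find the real contact height.

```bash
python3 -m crank '[0,0,0,0,0,0.025,15, 0,0,0,0,0.045,0,15, 0,0,0,0,0.045,0,15, 0,0,0,0,0.048,0,15, 0,0,0,0,0,-0.02,15, 0,0,0,0,0,-0.008,15, 0,0,0,0,0,-0.005,15, 0,0,0,0,0,0,15]'; python3 -m crank '[0,0,0,0,0,-0.003,15, 0,0,0,0,0,0,15]'
python3 - <<'E'
from h import *
s=get_image("scene");g=get_image("side")
a=s["frame"][100:300,120:360,::-1]; b=g["frame"][150:300,220:380,::-1]
c=np.zeros((400,800,3),np.uint8); c[:,:480]=cv2.resize(np.ascontiguousarray(a),(480,400),interpolation=2); c[:300,480:]=cv2.resize(np.ascontiguousarray(b),(320,300),interpolation=2); cv2.imwrite("pics/c4.png",c)
E
```

```text
time_s: 3.35
position: [0.6667, -0.0577, 0.0524]
tool_rot: [[1.0, -0.001, -0.001], [-0.001, -1.0, 0.0], [-0.001, -0.0, -1.0]]
ft_force: [-0.1, 0.2, 1.0]
grip_width: 0.0129
time_s: 3.55
position: [0.667, -0.0577, 0.0501]
tool_rot: [[1.0, -0.001, 0.0], [-0.001, -1.0, -0.0], [0.0, 0.0, -1.0]]
ft_force: [0.2, -0.2, -0.8]
grip_width: 0.0128
```

View pics/c4.png

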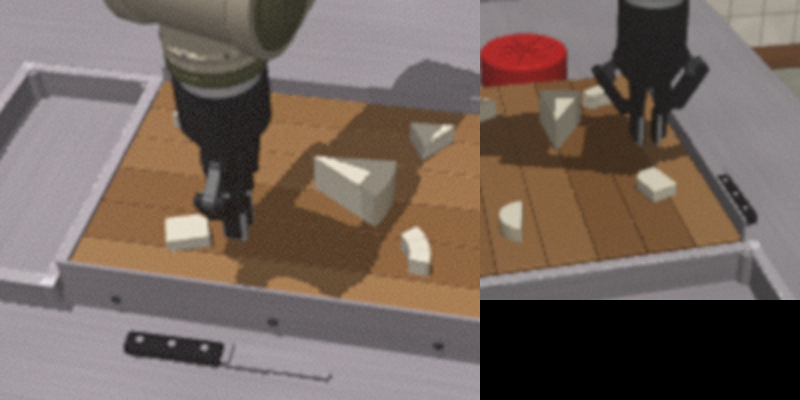

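No contact yet at TCP z = 0.050, and the slab is untouched at (187,232). I'll keep going down.

```bash
python3 - <<'E'
from h import *
s=get_image("scene");g=get_image("side")
A=[];b=[]
for G,p in((s,(238.5,219)),(g,(304.5,221))):
    o,d=ray(G,p);d=d/np.linalg.norm(d);M=np.eye(3)-np.outer(d,d);A.append(M);b.append(M@o)
x,r,_,_=np.linalg.lstsq(np.vstack(A),np.hstack(b),rcond=None);print(x.round(4),r)
E
python3 -m crank '[0,0,0,0,0,-0.004,15, 0,0,0,0,0,0,15]'; python3 -m crank '[0,0,0,0,0,-0.003,15, 0,0,0,0,0,0,15]'
```

```text
[ 0.6731 -0.0568  0.0671] [1.42747222e-05]
time_s: 3.95
position: [0.6667, -0.0569, 0.0454]
tool_rot: [[1.0, -0.0, -0.001], [-0.0, -1.0, 0.0], [-0.001, -0.0, -1.0]]
ft_force: [-0.3, -0.1, -1.3]
grip_width: 0.0129
time_s: 4.15
position: [0.6668, -0.0569, 0.0425]
tool_rot: [[1.0, -0.0, -0.001], [-0.0, -1.0, 0.0], [-0.001, -0.0, -1.0]]
ft_force: [1.0, 0.3, 0.3]
grip_width: 0.0127
```

```bash
python3 -m crank '[0,0,0,0,0,-0.004,15, 0,0,0,0,0,-0.003,15, 0,0,0,0,0,0,15]'; python3 -m crank '[0,0,0,0,0,-0.003,15, 0,0,0,0,0,0,15]'; python3 -m crank '[0,0,0,0,0,-0.002,15, 0,0,0,0,0,0,15]'
```

```text
time_s: 4.45
position: [0.6667, -0.0569, 0.0354]
tool_rot: [[1.0, -0.0, -0.001], [-0.0, -1.0, 0.0], [-0.001, -0.0, -1.0]]
ft_force: [0.3, -0.3, 0.2]
grip_width: 0.013
time_s: 4.65
position: [0.6668, -0.057, 0.0326]
tool_rot: [[1.0, -0.0, -0.001], [-0.0, -1.0, 0.0], [-0.001, -0.0, -1.0]]
ft_force: [-0.5, -0.0, 0.1]
grip_width: 0.0125
time_s: 4.85
position: [0.6669, -0.057, 0.0308]
tool_rot: [[1.0, -0.0, -0.0], [-0.0, -1.0, 0.0], [-0.0, -0.0, -1.0]]
ft_force: [0.1, 0.0, -0.6]
grip_width: 0.0127
```

No contact so far; the estimated tip height is 48 mm, which is 6 mm above the board. Sweeping the slab.

```bash
python3 -m crank '[0,0,0,0,-0.015,0,15, 0,0,0,0,-0.015,0,15, 0,0,0,0,-0.015,0,15, 0,0,0,0,-0.015,0,15, 0,0,0,0,-0.015,0,15, 0,0,0,0,-0.015,0,15]';python3 -m crank '[0,0,0,0,-0.015,0,15, 0,0,0,0,-0.015,0,15, 0,0,0,0,-0.015,0,15, 0,0,0,0,-0.015,0,15, 0,0,0,0,-0.015,0,15, 0,0,0,0,-0.015,0,15, 0,0,0,0,-0.012,0,15, 0,0,0,0,0,0,15]'
python3 - <<'E'
from h import *
s=get_image("scene");g=get_image("side")
a=s["frame"][100:300,60:300,::-1]; b=g["frame"][180:360,180:400,::-1]
c=np.zeros((400,800,3),np.uint8); c[:,:480]=cv2.resize(np.ascontiguousarray(a),(480,400),interpolation=2); c[:262,480:]=cv2.resize(np.ascontiguousarray(b),(320,262),interpolation=2); cv2.imwrite("pics/c5.png",c)
E
```

```text
time_s: 5.45
position: [0.6669, -0.1486, 0.0311]
tool_rot: [[1.0, -0.001, 0.0], [-0.001, -1.0, -0.0], [0.0, 0.0, -1.0]]
ft_force: [0.7, 0.7, 0.4]
grip_width: 0.0126
time_s: 6.25
position: [0.6668, -0.2509, 0.0309]
tool_rot: [[1.0, -0.002, 0.0], [-0.002, -1.0, -0.0], [0.0, 0.0, -1.0]]
ft_force: [0.2, 1.1, -0.2]
grip_width: 0.0128
```

View pics/c5.png

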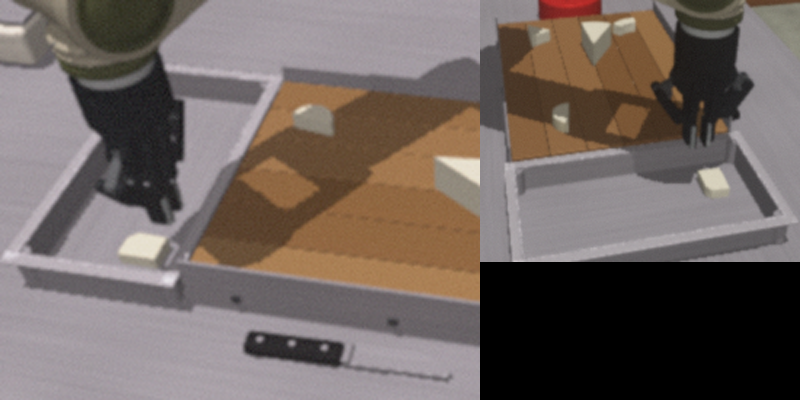

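The slab lies in the pan at (145,248). The heel is next.

```bash
python3 -m crank '[0,0,0,0,0,0.04,15, 0,0,0,-0.03,0.03,0,15, 0,0,0,-0.035,0.035,0,15, 0,0,0,-0.035,0.035,0,15, 0,0,0,-0.035,0.035,0,15, 0,0,0,-0.03,0.028,0,15, 0,0,0,0,0,0,15]';python3 -m crank '[0,0,0,0,0,-0.02,15, 0,0,0,0,0,-0.014,15, 0,0,0,0,0,-0.006,15, 0,0,0,0,0,0,15]'; python3 -m crank '[0,0,0,0,-0.015,0,15, 0,0,0,0,-0.015,0,15, 0,0,0,0,-0.015,0,15, 0,0,0,0,-0.015,0,15, 0,0,0,0,-0.015,0,15, 0,0,0,0,-0.015,0,15, 0,0,0,0,-0.015,0,15, 0,0,0,0,-0.015,0,15, 0,0,0,0,-0.015,0,15, 0,0,0,0,-0.015,0,15, 0,0,0,0,-0.013,0,15, 0,0,0,0,0,0,15]'
python3 - <<'E'
from h import *
for n in ["scene","side"]:
    g,q,b=look(n)
    for c,a,s,m in b: print(n,c.round(),a,plane(g,c,.053)[:2].round(3))
    cv2.imwrite(f"pics/{n}6.png",g["frame"][:,:,::-1])
E
```

```text
time_s: 7.05
position: [0.4981, -0.0818, 0.0712]
tool_rot: [[1.0, 0.003, -0.003], [0.003, -1.0, 0.002], [-0.003, -0.002, -1.0]]
ft_force: [0.4, -1.2, -0.6]
grip_width: 0.0129
time_s: 7.45
position: [0.5021, -0.0859, 0.0306]
tool_rot: [[1.0, 0.0, -0.001], [0.0, -1.0, 0.0], [-0.001, -0.0, -1.0]]
ft_force: [-0.8, -0.1, 0.5]
grip_width: 0.0129
time_s: 8.65
position: [0.502, -0.2508, 0.031]
tool_rot: [[1.0, -0.002, 0.0], [-0.002, -1.0, -0.001], [0.0, 0.001, -1.0]]
ft_force: [-0.0, 0.7, 0.3]
grip_width: 0.0128
scene [177. 170.] 71 [ 0.551 -0.228]
scene [336. 169.] 306 [0.488 0.101]
scene [298. 192.] 990 [0.571 0.035]
scene [329. 226.] 298 [0.649 0.106]
side [261. 189.] 47 [0.61  0.166]
side [274. 201.] 295 [0.629 0.085]
```

```bash
python3 -m crank '[0,0,0,0,0,0.04,15, 0,0,0,0,0.03,0,15, 0,0,0,-0.006,0.04,0,15, 0,0,0,-0.006,0.04,0,15, 0,0,0,0,0.04,0,15, 0,0,0,0,0.04,0,15, 0,0,0,0,0.04,0,15, 0,0,0,0,0.04,0,15, 0,0,0,0,0.04,0,15, 0,0,0,0,0.04,0,15, 0,0,0,0,0.035,0,15, 0,0,0,0,0.025,0,15, 0,0,0,0,0,0,15]'
python3 - <<'E'
from h import *
s=get_image("scene");g=get_image("side")
a=s["frame"][100:300,60:390,::-1]; b=g["frame"][150:370,180:400,::-1]
c=np.zeros((320,800,3),np.uint8); c[:291,:480]=cv2.resize(np.ascontiguousarray(a),(480,291),interpolation=2); c[:320,480:]=cv2.resize(np.ascontiguousarray(b),(320,320),interpolation=2); cv2.imwrite("pics/c7.png",c)
E
```

```text
time_s: 10.05
position: [0.489, 0.1641, 0.071]
tool_rot: [[1.0, 0.005, -0.0], [0.005, -1.0, 0.001], [-0.0, -0.001, -1.0]]
ft_force: [-0.6, -0.2, -0.0]
grip_width: 0.0127
```

View pics/c7.png

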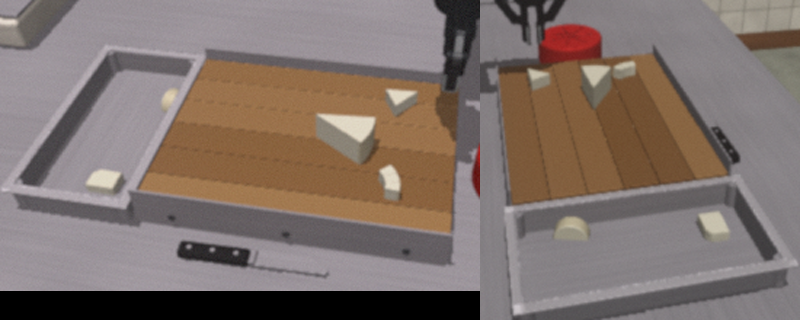

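The heel is in the pan, and the wedge and pan haven't moved. Sweeping the tip.

```bash
python3 -m crank '[0,0,0,0,0,-0.02,15, 0,0,0,0,0,-0.014,15, 0,0,0,0,0,-0.006,15, 0,0,0,0,0,0,15, 0,0,0,0,-0.015,0,15, 0,0,0,0,-0.015,0,15, 0,0,0,0,-0.015,0,15, 0,0,0,0,-0.015,0,15, 0,0,0,0,-0.015,0,15, 0,0,0,0,-0.015,0,15, 0,0,0,0,-0.015,0,15, 0,0,0,0,-0.015,0,15, 0,0,0,0,-0.015,0,15, 0,0,0,0,-0.015,0,15]'
python3 - <<'E'
from h import *
g,q,b=look("scene")
for c,a,s,m in b: print(c.round(),a,plane(g,c,.053)[:2].round(3))
g,q,b=look("side")
for c,a,s,m in b: print(c.round(),a,plane(g,c,.053)[:2].round(3))
E
```

```text
time_s: 11.55
position: [0.4901, 0.0093, 0.0318]
tool_rot: [[1.0, -0.001, 0.001], [-0.001, -1.0, -0.0], [0.001, 0.0, -1.0]]
ft_force: [-0.1, -0.5, -0.9]
grip_width: 0.0126
[281. 165.] 201 [ 0.495 -0.017]
[178. 169.] 74 [ 0.55  -0.228]
[298. 192.] 994 [0.57  0.035]
[329. 226.] 297 [0.649 0.106]
[267. 203.] 537 [0.609 0.077]
[222. 228.] 178 [ 0.484 -0.022]
```

```bash
python3 -m crank '[0,0,0,0,-0.015,0,15, 0,0,0,0,-0.015,0,15, 0,0,0,0,-0.015,0,15, 0,0,0,0,-0.015,0,15, 0,0,0,0,-0.015,0,15, 0,0,0,0,-0.015,0,15, 0,0,0,0,-0.015,0,15, 0,0,0,0,-0.015,0,15, 0,0,0,0,-0.015,0,15, 0,0,0,0,-0.015,0,15, 0,0,0,0,-0.015,0,15, 0,0,0,0,-0.015,0,15, 0,0,0,0,-0.015,0,15, 0,0,0,0,-0.02,0,15, 0,0,0,0,-0.02,0,15, 0,0,0,0,-0.02,0,15, 0,0,0,0,-0.005,0,15, 0,0,0,0,0,0,15]'; python3 -m crank '[0,0,0,0,0,0.03,15, 0,0,0,0,0.01,0.03,15, 0,0,0,0.02,0.045,0,15, 0,0,0,0.02,0.045,0,15, 0,0,0,0.02,0.045,0,15, 0,0,0,0.02,0.045,0,15, 0,0,0,0.02,0.045,0,15, 0,0,0,0.01,0.045,0,15, 0,0,0,0,0.035,0,15, 0,0,0,0,0.035,0,15, 0,0,0,0,0,0,15]'
python3 - <<'E'
from h import *
s=get_image("scene");g=get_image("side")
a=s["frame"][100:300,60:390,::-1]; b=g["frame"][150:370,180:400,::-1]
c=np.zeros((320,800,3),np.uint8); c[:291,:480]=cv2.resize(np.ascontiguousarray(a),(480,291),interpolation=2); c[:320,480:]=cv2.resize(np.ascontiguousarray(b),(320,320),interpolation=2); cv2.imwrite("pics/c8.png",c)
E
```

```text
time_s: 13.45
position: [0.4898, -0.2497, 0.0309]
tool_rot: [[1.0, -0.001, -0.0], [-0.001, -1.0, 0.0], [-0.0, -0.0, -1.0]]
ft_force: [-0.0, -0.0, -0.9]
grip_width: 0.0131
time_s: 14.55
position: [0.5988, 0.1058, 0.0909]
tool_rot: [[1.0, 0.006, -0.001], [0.006, -1.0, 0.001], [-0.001, -0.001, -1.0]]
ft_force: [-0.0, -0.0, -0.1]
grip_width: 0.0127
```

View pics/c8.png

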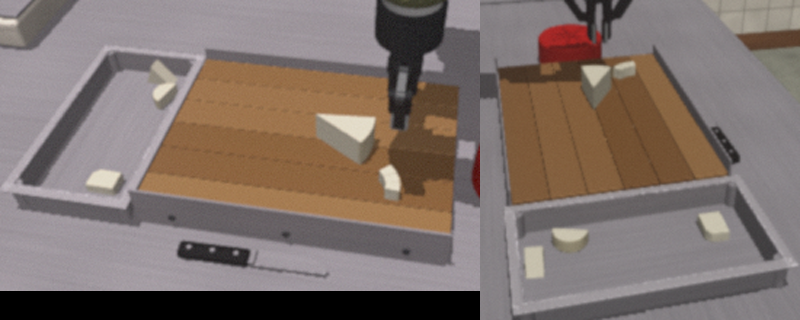

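The slab, heel and tip are all in the pan. The rind sits only about 8 mm from the wedge's lane, so I'll first slide it towards the far guard.

```bash
python3 -m crank '[0,0,0,-0.01,-0.006,0,15, 0,0,0,0,0,0,15, 0,0,0,0,0,-0.025,15, 0,0,0,0,0,-0.025,15, 0,0,0,0,0,-0.01,15, 0,0,0,0,0,0,15]'; python3 -m crank '[0,0,0,0.007,0,0,15, 0,0,0,0.007,0,0,15, 0,0,0,0.007,0,0,15, 0,0,0,0.007,0,0,15, 0,0,0,0.007,0,0,15, 0,0,0,0,0,0,15]';  python3 -m crank '[0,0,0,-0.005,0,0,15, 0,0,0,0,0,0.03,15, 0,0,0,0.01,0,0.03,15, 0,0,0,0.02,0.03,0,15, 0,0,0,0.019,0.03,0,15, 0,0,0,0,0,0,15]'
python3 - <<'E'
from h import *
for n in ["scene","side"]:
  g,q,b=look(n)
  for c,a,s,m in b:
    ys,xs=np.nonzero(m); P=np.array([plane(g,(x,y),.053)[:2] for x,y in zip(xs,ys)])
    print(c.round(),a,plane(g,c,.053)[:2].round(3),P.min(0).round(3),P.max(0).round(3))
E
```

```text
time_s: 15.25
position: [0.5896, 0.0945, 0.03]
tool_rot: [[1.0, -0.001, -0.003], [-0.001, -1.0, 0.0], [-0.003, -0.0, -1.0]]
ft_force: [0.6, 0.3, -0.0]
grip_width: 0.0131
time_s: 15.85
position: [0.6259, 0.0949, 0.0313]
tool_rot: [[1.0, -0.0, 0.001], [-0.0, -1.0, -0.0], [0.001, 0.0, -1.0]]
ft_force: [-0.5, -0.6, 0.5]
grip_width: 0.0129
time_s: 16.45
position: [0.6696, 0.1583, 0.0905]
tool_rot: [[1.0, 0.003, 0.001], [0.003, -1.0, 0.001], [0.001, -0.001, -1.0]]
ft_force: [-0.5, -0.8, -1.5]
grip_width: 0.0126
[179. 166.] 36 [ 0.538 -0.23 ] [ 0.516 -0.233] [ 0.559 -0.225]
[299. 192.] 1004 [0.572 0.036] [ 0.531 -0.013] [0.624 0.073]
[328. 235.] 316 [0.67  0.108] [0.639 0.09 ] [0.698 0.123]
[287. 198.] 162 [0.667 0.098] [0.643 0.064] [0.692 0.135]
[262. 205.] 337 [0.593 0.07 ] [ 0.57  -0.019] [0.624 0.129]
```

The rind moved to x≈0.668 and the wedge is unchanged. Sweeping the rind.

```bash
python3 -m crank '[0,0,0,0,0,-0.025,15, 0,0,0,0,0,-0.025,15, 0,0,0,0,0,-0.01,15, 0,0,0,0,0,0,15, 0,0,0,0,-0.015,0,15, 0,0,0,0,-0.015,0,15, 0,0,0,0,-0.015,0,15, 0,0,0,0,-0.015,0,15, 0,0,0,0,-0.015,0,15, 0,0,0,0,-0.015,0,15, 0,0,0,0,-0.015,0,15, 0,0,0,0,-0.015,0,15, 0,0,0,0,-0.015,0,15, 0,0,0,0,-0.015,0,15, 0,0,0,0,-0.015,0,15, 0,0,0,0,-0.015,0,15, 0,0,0,0,-0.015,0,15]'
python3 - <<'E'
from h import *
for n in ["scene","side"]:
  g,q,b=look(n)
  for c,a,s,m in b: print(c.round(),a,plane(g,c,.053)[:2].round(3))
E
```

```text
time_s: 18.25
position: [0.6689, -0.0412, 0.031]
tool_rot: [[1.0, 0.0, -0.0], [0.0, -1.0, -0.0], [-0.0, 0.0, -1.0]]
ft_force: [-0.1, 0.5, 0.3]
grip_width: 0.0128
[229. 141.] 130 [ 0.433 -0.149]
[231. 147.] 64 [ 0.455 -0.139]
[179. 166.] 39 [ 0.539 -0.23 ]
[298. 192.] 982 [0.572 0.035]
[237. 226.] 107 [ 0.682 -0.061]
[262. 206.] 312 [0.593 0.063]
[303. 232.] 182 [ 0.662 -0.076]
```

```bash
python3 -m crank '[0,0,0,0,-0.015,0,15, 0,0,0,0,-0.015,0,15, 0,0,0,0,-0.015,0,15, 0,0,0,0,-0.015,0,15, 0,0,0,0,-0.015,0,15, 0,0,0,0,-0.015,0,15, 0,0,0,0,-0.015,0,15, 0,0,0,0,-0.015,0,15, 0,0,0,0,-0.015,0,15, 0,0,0,0,-0.015,0,15, 0,0,0,0,-0.015,0,15, 0,0,0,0,-0.02,0,15, 0,0,0,0,-0.02,0,15, 0,0,0,0,-0.004,0,15, 0,0,0,0,0,0,15]'; python3 -m crank '[0,0,0,0,0,0.03,15, 0,0,0,-0.01,0.01,0.03,15, 0,0,0,-0.02,0.04,0.02,15, 0,0,0,-0.02,0.045,0.02,15, 0,0,0,-0.02,0.045,0.02,15, 0,0,0,-0.02,0.045,0.02,15, 0,0,0,-0.02,0.045,0.02,15, 0,0,0,-0.01,0.02,0.02,15, 0,0,0,0,0,0,15, 0,0,0,0,0,0,15]'
python3 - <<'E'
from h import *
s=get_image("scene");g=get_image("side")
a=s["frame"][100:300,60:390,::-1]; b=g["frame"][150:370,180:400,::-1]
c=np.zeros((320,800,3),np.uint8); c[:291,:480]=cv2.resize(np.ascontiguousarray(a),(480,291),interpolation=2); c[:320,480:]=cv2.resize(np.ascontiguousarray(b),(320,320),interpolation=2); cv2.imwrite("pics/c9.png",c)
E
```

```text
time_s: 19.85
position: [0.6688, -0.25, 0.0308]
tool_rot: [[1.0, -0.001, -0.0], [-0.001, -1.0, 0.0], [-0.0, -0.0, -1.0]]
ft_force: [0.6, 0.8, -0.2]
grip_width: 0.0127
time_s: 20.85
position: [0.5537, -0.0091, 0.2064]
tool_rot: [[1.0, 0.001, 0.001], [0.001, -1.0, -0.0], [0.001, 0.0, -1.0]]
ft_force: [-0.8, -0.2, -0.1]
grip_width: 0.0132
```

View pics/c9.png

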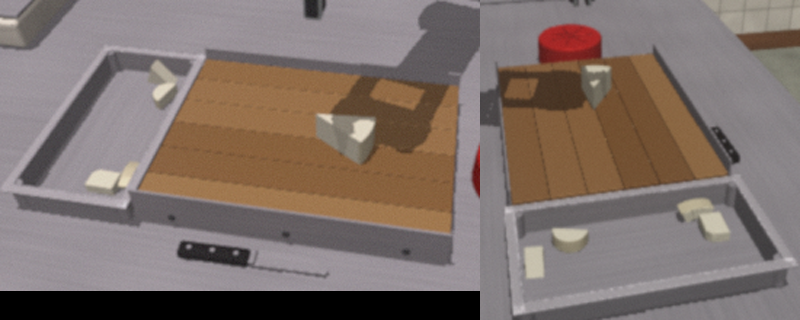

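All four offcuts are in the pan, and the pan, wedge, knife and wheel sit at the same pixels as before. I'm handing in.

```bash
python3 -c "
from rig import *
print(close_job())"
```

```text
the job is handed in; nothing more can be done
None
```

All four offcuts are in the pan. I swept them off the board one at a time with the fingers held about 13 mm apart, in the order slab, heel, tip, rind. I slid the rind about 22 mm towards the far guard first, so it would clear the wedge.

**Last checks:** the final scene and side pictures show all four pieces in the pan and only the wedge left on the board. By eye, the wedge, pan, knife and wheel look unmoved. The wedge's measured position stayed within about 2 mm up to the last sweep. The arm was clear of everything at about 21 s. The wrist force readings after each move stayed under about 2 N.

**What disagreed:** the fingertips did not stand 14 mm ahead of the reported TCP. Triangulated from two cameras, they were about 17 mm behind it. Because of that, my first pass went over the slab without sweeping it. I then lowered the fingers in small steps, and the later sweeps ran with the tips an estimated 6 mm above the board.

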